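# Empty the catch tray, then pull the dust filter and hold it over the tray

## Task

Move the finished wooden knob from the steel catch tray into the blue tote. Then lift the hinged flap of the green dust-extractor box (it has a red bar to lift by) right up until it stands about upright or beyond by itself, draw the yellow filter cassette up out of the box, and hold it over the middle of the emptied tray for me to brush off: upright, its broad side running along the tray's long side, its underside about 8 cm above the bench. Finish while still holding it there, flap left open, and leave the screwdriver, the oil bottle and the wooden blank alone.

Things in the scene. Friction and masses are not known exactly. Their poses are not given: they have to be found in the camera images.
- knob: turned pale-wood furniture knob standing upright on its foot in the catch tray, 42 mm diameter (widest and straight-sided from 23 to 42 mm above its foot), 46 mm tall, about 40 g; origin at the centre of its underside, z up
- tray: open steel catch tray fixed to the bench, 240 mm along its x by 170 mm along its y, walls 25 mm high and 4 mm thick, floor 4 mm thick; origin at the centre of its underside (on the bench). The knob stands within 15 mm of its long middle line (its x axis), up to 65 mm either side of the centre
- tote: open blue plastic tote fixed to the bench, 240 mm along its x by 180 mm along its y, 70 mm high, walls and floor 5 mm thick; origin at the centre of its underside (on the bench). It is empty at the start; either of tray and tote may stand next to the box, the other beyond it to the right
- filter_box: green dust-extractor filter box fixed to the bench, 170 mm along its x by 160 mm along its y, rim 150 mm above the bench, 5 mm walls and floor, with a grey hose leaving its +y side; origin at the centre of its underside. A grey flap covers its top. The cassette stands inside, 15 mm towards -x of its centre, its lower 70 mm between guide channels with about 2 mm play; above them the space round the cassette's tab is open, 60 mm free on the -x side and more on the +x side
- flap (a joint): angle of the flap in rad: 0 shut, 1.57 upright, stop at 1.9. It hinges on the box's +x rim, its front (-x) edge rising. Friction in the hinge holds it at any angle; about 4 N at the bar moves it
- flap_hinge (a point): middle of the flap's hinge line, on the box's +x rim at 150 mm height, 85 mm in +x from the box's centre; the hinge runs along the box's y. Axes as the box's
- flap_bar (a point): middle of the red round bar on the flap: 10 mm thick, 100 mm long along the box's y, 96 mm free between its posts, its axis 36 mm off the flap's 6 mm plate. Shut, it lies 160 mm towards -x of the hinge line and 42 mm above it (192 mm above the bench); the plate ends 12 mm beyond it. It may turn between the fingers. Axes as the flap's: x towards the hinge, y along the bar, z away from the plate
- filter: yellow filter cassette with paper pleats, hidden under the flap: body 24 mm thick (its x) by 110 mm wide (its y) by 100 mm tall, with a pull tab on top 12 mm thick (x), 60 mm wide (y), from 99 to 131 mm above its underside, about 200 g; origin at the centre of its underside, which rests 5 mm above the bench in the box; z up
- screwdriver: blue-handled screwdriver lying on the bench beyond the tray or tote; leave it alone. Origin under its middle
- oil: amber oil bottle, 60 mm diameter, 130 mm tall, on the bench beyond the tray or tote; leave it alone. Origin at the centre of its underside
- blank: notched pale-wood carving blank, 70 by 90 by 50 mm, on the bench beyond the filter box; leave it alone. Origin at the centre of its underside

How it is judged:
By the outcome, as a careful person would: the job done as asked, in the order asked, and still so for the second after the job is handed in, while the arm keeps its last pose, push and grip.
It also fails if it takes over 72 s, if anything falls off the work surface, if the arm or the gripper's body presses on something with over 40 N, if the wrist force passes 120 N, or if a joint passes its speed limit or range.

## Robot

A 6-joint arm with a two-finger parallel gripper is mounted at the origin on the work surface. World frame = base frame: x ahead of the robot, y to its left, z up, the work surface at z = 0. Lengths are in mm, angles in degrees, forces in N, time in s.
With the tool pointing down it reaches from about 350 to 850 mm from the base axis. Payload 8.1 kg.
Tool frame: the origin (TCP) lies between the finger pads; the fingertips stand 22 mm ahead of it and the grasp point (between the pads) lies 3 mm ahead of it; z points along the fingers, y is the line along which they close (so a half turn about z gives the same grasp; the last joint's range is limited). The gripper opens to 85 mm and grips with 20 to 120 N. Pads are 22 mm wide; open, the fingers measure 114 mm over their backs; the gripper's body (76 mm by 85 mm) begins 54 mm behind the grasp point. The pads swing forward as they close: fully open they stand 13 mm farther back than shut.
Start: joints at [69.076, 7.471, 85.268, -0, 87.261, -4.893], TCP at [165.676, 576.677, 253.292] pointing down, gripper open.
Joint ranges: [-169.43, 169.43], [-51.17, 129.36], [1.28, 143.12], [-76.62, 256.62], [0, 156.53], [-152.29, 152.29]. Speed limits (degrees/s): [136.94, 136.94, 159.86, 180, 180, 180].

## Interface

Orientations are given as [roll, pitch, yaw] about the fixed x, y, z axes, in that order (R = Rz(yaw) Ry(pitch) Rx(roll)).
In Python, from bench import r, vision gives the robot as it stands.
- The arm moves only by the tool step_arm, never from a script. Its argument "targets" is a list that holds one entry, the list of rows, each a list of 6 numbers: the shift along the world's x, y, z in mm, then the turn, a rotation vector about the world's x, y, z in rad. In form: [[[x, y, z, rx, ry, rz], ...]]. A call has 1 to 12 rows; each row is the pose to reach, as a shift and turn from the pose commanded when the call began; what a row does not reach only later rows make up. A row lasts 1/12 s, in which the tool goes at most 41.7 mm and 7.16 degrees, less where a joint would pass 70% of its speed; a pose out of reach is approached as far as the arm can. A call with a gripper value outside its range is refused whole. "fingers" is the gripper's target within -1 to 1 (shut at 1, half-way at 0, fully open at -1), set as the call begins (left out, the last holds). The fingers move at their own pace and stop on an object; "newtons" is the grip in N (left out, the last holds). Time passes only in rows, so rows that repeat a pose let the fingers close. It gives the time, the measured TCP pose, the force, the opening and the grip force at its end, in the units of the state.
- r.sense(): the state, without advancing time (a new reading comes with each control period).
- vision.snapshot(name): name is "side" or "top" or "wrist"; returns a dict with "img" (420x560x3 uint8, blue, green, red), "mtx" (3x3 intrinsics, pixels), "D" ([k1, k2, p1, p2, k3] as OpenCV has them; the pictures are not rectified), "eye" and "attitude" of the camera in the world. Camera axes: x right, y up, looking along -z (the intrinsics and any distortion apply to the point x, -y, -z); pixel columns grow to the right and rows downward; lengths in mm; the calibration is good to about 2 mm. A picture is of the moment at which its call begins. There is no depth.
- r.hand_in(): hands the job in; it is judged then, once.
The state is a dict: "time": time; "joint_pos": joint angles; "qd": joint speeds; "joint_efforts": joint torques, N m; "tool_pos": TCP position; "tcp_rot": TCP orientation; "ft_force": force on the tool from outside, world axes, zero at the start; "wrist_torque": the same for the moment, N m; "finger_gap": finger opening in mm; "grip_force": force on a finger pad.
Only numpy, scipy, OpenCV 4.12 (cv2) and the standard library are available. Lean on these libraries where they do the work, as an engineer would, in place of code of your own. Each camera call takes 0.05 s, during which the arm holds its last target. There are 200 camera calls.

## Working session

There is one attempt and no reset: what is moved stays moved. The work goes in short steps, Python scripts to look and compute and a tool call to move; the robot and the scene stay as the last step left them, time stands still between calls to the robot, and variables do not carry over. Pictures are saved under pics/ and viewed, at most 10 in all, crops included, and the job is handed in when it is done.

Besides the shell and the picture viewer there is one more tool, called after "Call:" as name([rows], argument=value, ...), one row to a line, values as JSON. step_arm: Moves the arm, as the interface text tells. Its arguments: {"type":"object","properties":{"targets":{"type":"array"},"fingers":{"type":"number"},"newtons":{"type":"number"}},"required":["targets"]}

```bash
mkdir -p pics; ls
cat > h.py <<'E'
import numpy as np, cv2
from bench import r, vision
from scipy.spatial.transform import Rotation as R
def snap(n):
    return vision.snapshot(n)
def att(s):
    a=np.array(s["attitude"],float)
    return a if a.shape==(3,3) else R.from_euler("xyz",a,degrees=True).as_matrix()
def ray(s,px):
    p=cv2.undistortPoints(np.array(px,float).reshape(-1,1,2),np.array(s["mtx"]),np.array(s["D"])).reshape(-1,2)
    d=np.c_[p[:,0],-p[:,1],-np.ones(len(p))]@att(s).T
    return np.array(s["eye"],float),d
def onz(s,px,z):
    e,d=ray(s,px); return e+d*((z-e[2])/d[:,2])[:,None]
def proj(s,X):
    c=(np.array(X,float).reshape(-1,3)-np.array(s["eye"]))@att(s)
    c=c*[1,-1,-1]
    return cv2.projectPoints(c,np.zeros(3),np.zeros(3),np.array(s["mtx"]),np.array(s["D"]))[0].reshape(-1,2)
E
python3 - <<'E'
from h import *
a=snap("top");b=snap("side")
for s in(a,b): print(s["eye"],s["attitude"],s["mtx"],s["D"])
cv2.imwrite("pics/top0.png",a["img"]);cv2.imwrite("pics/side0.png",b["img"])
print(r.sense())
E
```

```text
pics
[ 414.84262525  -41.65597669 1085.37476526] [ 10.62612576  -0.24160975 -88.46260893] [[396.33963455   0.         279.77890034]
 [  0.         396.33963455 204.40941827]
 [  0.           0.           1.        ]] [-0.02497895  0.          0.          0.          0.        ]
[ 194.56360985 -657.54688148  982.85630215] [ 39.63217852   1.08322394 -34.50644287] [[475.11335748   0.         274.0906966 ]
 [  0.         475.11335748 210.51155433]
 [  0.           0.           1.        ]] [-0.10914692  0.          0.          0.          0.        ]
{'time': 0.1, 'joint_pos': array([ 6.90740410e+01,  7.51176273e+00,  8.53251442e+01,  1.06016503e-03,
        8.72608203e+01, -4.89347857e+00]), 'qd': array([ 0.00794684, -0.07586984, -0.15553515,  0.08749223,  0.10109872,
        0.03927927]), 'joint_efforts': array([ 1.29148320e-03, -5.70950818e+01, -5.01940906e+01, -7.82987831e-05,
        8.00445123e-03, -1.57996726e-05]), 'tool_pos': array([165.51801188, 576.23062489, 252.31888876]), 'tcp_rot': array([-1.79902719e+02, -9.39148551e-03,  1.63967460e+02]), 'ft_force': array([-0.91696761,  0.31068435,  0.45172478]), 'wrist_torque': array([ 0.04062803, -0.06387261,  0.06992797]), 'grip_force': 0.0, 'finger_gap': 85.3849036411931}
```

View pics/top0.png

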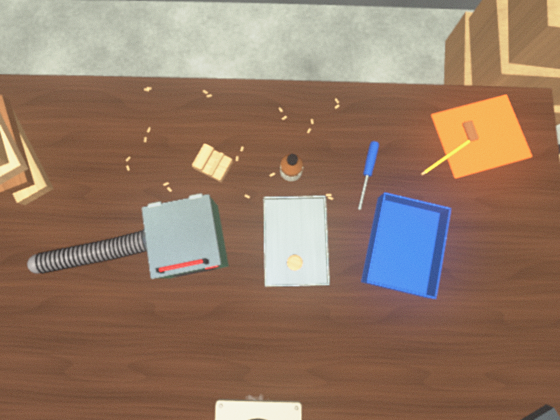

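View pics/side0.png

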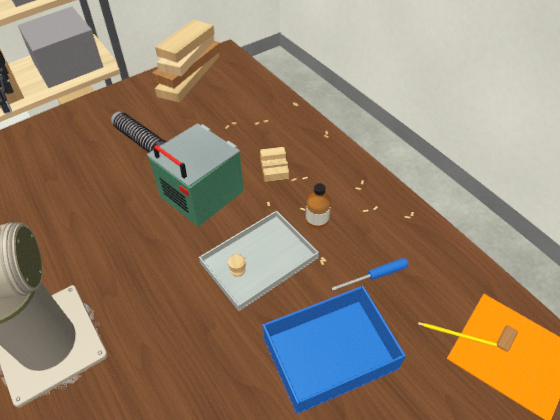

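Top view: box about (183,237) with red bar (160,268)–(208,262), tray centre (296,240), knob (294,262), tote (407,246). The side view agrees, with the tray next to the box.

Run:
```python
from h import *
a=cv2.imread("pics/top0.png");b=cv2.imread("pics/side0.png")
s=snap("top");t=snap("side")
def big(m):
    m=cv2.morphologyEx(m,cv2.MORPH_OPEN,np.ones((3,3)))
    c=max(cv2.findContours(m,cv2.RETR_EXTERNAL,cv2.CHAIN_APPROX_NONE)[0],key=cv2.contourArea); return c
def rect(name,c,z,f):
    P=onz(f,c.reshape(-1,2),z)[:,:2].astype(np.float32)
    print(name,cv2.minAreaRect(P))
for nm,f in(("top",s),("side",t)):
    h=cv2.cvtColor(f["img"],cv2.COLOR_BGR2HSV); H,S,V=cv2.split(h)
    def roi(m,x0,x1,y0,y1):
        o=np.zeros(m.shape,np.uint8);o[y0:y1,x0:x1]=m[y0:y1,x0:x1]*255;return o
    T=(230,345,180,300) if nm=="top" else (190,330,205,315)
    B=(130,235,180,290) if nm=="top" else (140,250,115,225)
    K=T
    gray=(S<70)&(V>110)
    c=big(roi((S<75)&(V>95),*T)); rect(nm+" tray",c,25,f)
    c=big(roi((H>105)&(H<130)&(S>130),*((350,460,180,310) if nm=="top" else (255,410,280,410)))); rect(nm+" tote70",c,70,f)
    c=big(roi((S<70)&(V>80),*B)); rect(nm+" flap156",c,156,f)
    red=roi(((H<6)|(H>174))&(S>150)&(V>90),*((130,235,250,290) if nm=="top" else (150,195,140,175)))
    c=big(red); rect(nm+" bar192",c,192,f)
    k=big(roi((H>10)&(H<30)&(S>60)&(V>140),*T)); M=cv2.moments(k); px=[M["m10"]/M["m00"],M["m01"]/M["m00"]]
    print(nm,"knob",px,onz(f,[px],50 if nm=="top" else 35)[0],cv2.boundingRect(k)); rect(nm+" knob",k,46,f)
```

```text
top tray ((519.0218505859375, -86.35352325439453), (244.15884399414062, 175.8785858154297), 1.9761866331100464)
top tote70 ((511.38037109375, -370.3585205078125), (190.984619140625, 240.17784118652344), 77.85017395019531)
top flap156 ((506.31561279296875, 202.28501892089844), (185.28578186035156, 219.28086853027344), 13.067329406738281)
top bar192 ((441.34075927734375, 166.96029663085938), (6.123104572296143, 27.702022552490234), 12.928775787353516)
top knob [294.07863247863247, 261.8273504273504] [458.94991411 -81.88135771  50.        ] (287, 255, 15, 14)
top knob ((461.4700927734375, -82.61915588378906), (36.03278350830078, 33.532997131347656), 73.2513656616211)
side tray ((516.77587890625, -91.02197265625), (246.70928955078125, 182.80276489257812), 2.901989459991455)
side tote70 ((505.0100402832031, -384.91864013671875), (196.6209259033203, 247.8750457763672), 77.81842041015625)
side flap156 ((511.406982421875, 200.90380859375), (176.68209838867188, 189.12127685546875), 12.786890983581543)
side bar192 ((440.13629150390625, 187.127685546875), (11.80292797088623, 99.42034149169922), 12.451600074768066)
side knob [236.62214199759325, 264.456678700361] [457.66317219 -85.9508752   35.        ] (228, 254, 17, 22)
side knob ((453.3231201171875, -91.60456848144531), (59.388511657714844, 37.93509292602539), 57.7402458190918)
```

Call:
step_arm([
  [[16,-37,0,0,0,0],[32,-73,0,0,0,0],[49,-110,0,0,0,0],[65,-146,0,0,0,0],[81,-183,0,0,0,0],[98,-220,0,0,0,0],[114,-256,0,0,0,0],[130,-293,0,0,0,0],[147,-330,0,0,0,0],[163,-366,0,0,0,0],[179,-403,0,0,0,0],[196,-440,0,0,0,0]],
])

```text
time: 1.2
tool_pos: [361.8, 134.9, 253.4]
tcp_rot: [180.0, 0.0, 164.0]
ft_force: [1.5, 0.9, 0.3]
finger_gap: 85.2
grip_force: 0.0
```

Call:
step_arm([
  [[16,-36,0,0,0,0],[32,-72,-10,0,0,0],[48,-108,-25,0,0,0],[63,-142,-45,0,0,0],[77,-173,-65,0,0,0],[88,-200,-85,0,0,0],[95,-215,-105,0,0,0],[97,-221,-115,0,0,0],[97,-221,-115,0,0,0],[97,-221,-115,0,0,0]],
])

```text
time: 2.03
tool_pos: [458.0, -83.7, 138.0]
tcp_rot: [180.0, -0.1, 163.9]
ft_force: [0.0, -0.5, 0.2]
finger_gap: 85.5
grip_force: 0.0
```

Run:
```python
from h import *
s=snap("wrist");q=r.sense();print(q["time"],q["tool_pos"],q["tcp_rot"],q["joint_pos"],s["eye"],s["attitude"])
cv2.imwrite("pics/w1.png",s["img"])
t=snap("top"); 
h=cv2.cvtColor(s["img"],cv2.COLOR_BGR2HSV);H,S,V=cv2.split(h)
m=((H>10)&(H<30)&(S>60)&(V>140)).astype(np.uint8)*255
cs=sorted(cv2.findContours(m,cv2.RETR_EXTERNAL,cv2.CHAIN_APPROX_NONE)[0],key=cv2.contourArea)[-3:]
for c in cs:
    (u,v),rad=cv2.minEnclosingCircle(c); print(u,v,rad,onz(s,[(u,v)],46)[0],onz(s,[(u,v)],50)[0],cv2.boundingRect(c))
```

```text
2.0833 [458.69242036 -83.51433051 139.019379  ] [1.79977444e+02 5.81245110e-03 1.63991453e+02] [-1.66402946e+01 -8.70440528e+00  1.13527516e+02  2.33982546e-02
  7.51713274e+01 -9.06377355e+01] [381.66608817 -62.52568001 259.39383992] [-1.77222080e+01 -1.70604632e-02  7.39856065e+01]
385.0 127.0 9.999999747378752e-05 [415.74849386 -10.76403314  46.        ] [415.10962995 -11.73428883  50.        ] (385, 127, 1, 1)
376.0 92.0 9.999999747378752e-05 [395.51162822 -11.70843808  46.        ] [395.25209796 -12.6609912   50.        ] (376, 92, 1, 1)
283.5 222.4178009033203 36.99342727661133 [455.25663791 -82.2671504   46.        ] [453.87720635 -81.89710278  50.        ] (250, 186, 67, 74)
```

View pics/w1.png

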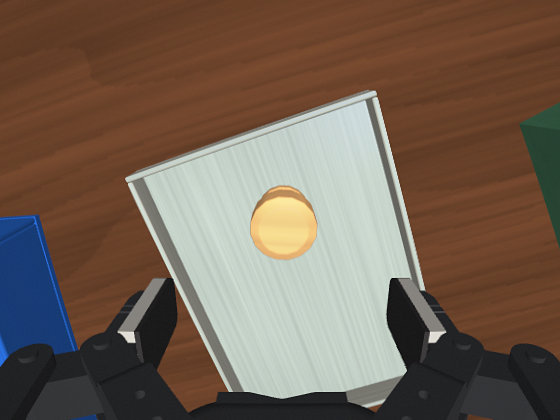

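Wrist view: knob directly between the fingers (top circle at (283,226)), about (458,-83). Descend and grip.

Call:
step_arm([
  [[0,1,-20,0,0,0],[0,1,-45,0,0,0],[0,1,-70,0,0,0],[0,1,-88,0,0,0],[0,1,-98,0,0,0],[0,1,-98,0,0,0],[0,1,-98,0,0,0]],
])

```text
time: 2.72
tool_pos: [459.2, -82.9, 41.3]
tcp_rot: [180.0, 0.0, 164.0]
ft_force: [-0.3, 0.3, 0.1]
finger_gap: 85.2
grip_force: 0.0
```

Call:
step_arm([
  [[0,0,0,0,0,0],[0,0,0,0,0,0],[0,0,0,0,0,0],[0,0,0,0,0,0],[0,0,0,0,0,0],[0,0,0,0,0,0],[0,0,0,0,0,0],[0,0,0,0,0,0],[0,0,0,0,0,0],[0,0,0,0,0,0]],
], fingers=1, newtons=25)

```text
time: 3.55
tool_pos: [459.5, -83.6, 41.5]
tcp_rot: [180.0, 0.1, 164.0]
ft_force: [-1.9, 0.7, 7.7]
finger_gap: 40.9
grip_force: 24.8
```

Call:
step_arm([
  [[0,0,15,0,0,0],[0,0,40,0,0,0],[0,0,70,0,0,0],[0,0,95,0,0,0],[2,-15,110,0,0,0],[7,-45,115,0,0,0],[13,-80,115,0,0,0],[19,-115,115,0,0,0],[25,-150,115,0,0,0],[31,-185,115,0,0,0],[38,-220,115,0,0,0],[43,-250,115,0,0,0]],
])

```text
time: 4.55
tool_pos: [501.7, -335.8, 155.4]
tcp_rot: [-180.0, 0.0, 163.9]
ft_force: [0.2, -0.4, -1.1]
finger_gap: 40.9
grip_force: 25.6
```

Call:
step_arm([
  [[4,-25,0,0,0,0],[6,-40,-5,0,0,0],[6,-40,-30,0,0,0],[6,-40,-60,0,0,0],[6,-40,-88,0,0,0],[6,-40,-105,0,0,0],[6,-40,-111,0,0,0],[6,-40,-112,0,0,0],[6,-40,-112,0,0,0],[6,-40,-112,0,0,0]],
])

```text
time: 5.38
tool_pos: [507.9, -373.6, 43.8]
tcp_rot: [-180.0, 0.0, 164.0]
ft_force: [0.5, -0.6, -0.4]
finger_gap: 40.5
grip_force: 26.0
```

Call:
step_arm([
  [[0,0,0,0,0,0],[0,0,0,0,0,0],[0,0,0,0,0,0],[0,0,0,0,0,0],[0,0,0,0,0,0],[0,0,20,0,0,0],[0,0,50,0,0,0],[0,0,85,0,0,0],[0,0,120,0,0,0],[0,0,120,0,0,0]],
], fingers=-0.6)

```text
time: 6.22
tool_pos: [511.1, -376.2, 172.8]
tcp_rot: [-179.7, 0.7, 164.0]
ft_force: [1.5, -1.3, 2.0]
finger_gap: 68.1
grip_force: 0.0
```

Run:
```python
from h import *
q=r.sense();print(q["time"],q["tool_pos"],q["finger_gap"])
f=snap("wrist");cv2.imwrite("pics/w2.png",f["img"])
for nm,z in(("top",0),("side",0)):
    f=snap(nm);h=cv2.cvtColor(f["img"],cv2.COLOR_BGR2HSV);H,S,V=cv2.split(h)
    m=(((H<6)|(H>174))&(S>140)&(V>60)).astype(np.uint8)*255
    x0,x1,y0,y1=(140,225,250,285) if nm=="top" else (148,195,138,178)
    o=np.zeros_like(m);o[y0:y1,x0:x1]=m[y0:y1,x0:x1]
    p=np.argwhere(o)[:,::-1].astype(np.float32)
    P=onz(f,p,195)[:,:2].astype(np.float32); print(nm,len(p),cv2.minAreaRect(P),P.mean(0))
```

```text
6.2167 [ 511.10446688 -376.19247536  172.78271308] 68.09775248931898
top 165 ((439.261474609375, 159.58590698242188), (19.624719619750977, 129.02389526367188), 5.048333644866943) [438.16312 170.93004]Traceback (most recent call last):
  File "<stdin>", line 10, in <module>
  File "h.py", line 14, in onz
    e,d=ray(s,px); return e+d*((z-e[2])/d[:,2])[:,None]
        ~~~^^^^^^
  File "h.py", line 10, in ray
    p=cv2.undistortPoints(np.array(px,float).reshape(-1,1,2),np.array(s["mtx"]),np.array(s["D"])).reshape(-1,2)
      ~~~~~~~~~~~~~~~~~~~^^^^^^^^^^^^^^^^^^^^^^^^^^^^^^^^^^^^^^^^^^^^^^^^^^^^^^^^^^^^^^^^^^^^^^^^
cv2.error: OpenCV(4.12.0) /io/opencv/modules/calib3d/src/undistort.dispatch.cpp:347: error: (-215:Assertion failed) CV_IS_MAT(_src) && CV_IS_MAT(_dst) && (_src->rows == 1 || _src->cols == 1) && (_dst->rows == 1 || _dst->cols == 1) && _src->cols + _src->rows - 1 == _dst->rows + _dst->cols - 1 && (CV_MAT_TYPE(_src->type) == CV_32FC2 || CV_MAT_TYPE(_src->type) == CV_64FC2) && (CV_MAT_TYPE(_dst->type) == CV_32FC2 || CV_MAT_TYPE(_dst->type) == CV_64FC2) in function 'cvUndistortPointsInternal'
```

View pics/w2.png

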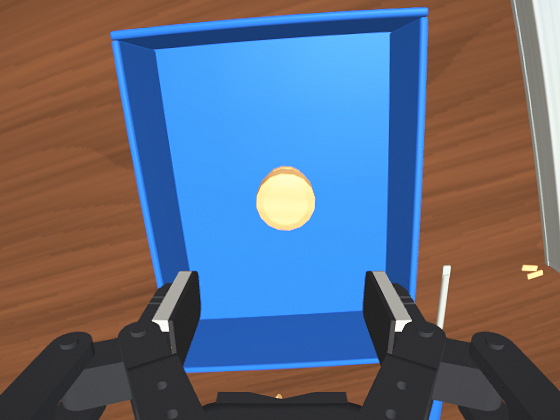

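Knob stands in the tote at (286,202). Now to above the flap bar.

Call:
step_arm([
  [[0,10,30,0,0,0],[-4,35,65,0,0,-0.07],[-9,70,95,0,0,-0.14],[-14,106,112,0,0,-0.21],[-19,142,117,0,0,-0.28],[-24,178,117,0,0,-0.35],[-29,214,117,0,0,-0.43],[-34,250,117,0,0,-0.51],[-39,286,117,0,0,-0.59],[-44,322,117,0,0,-0.67],[-49,358,117,0,0,-0.75],[-54,394,117,0,0,-0.83]],
], fingers=0)

```text
time: 7.37
tool_pos: [452.2, 22.3, 278.1]
tcp_rot: [-179.8, -0.1, 116.2]
ft_force: [0.5, 0.1, -0.2]
finger_gap: 42.8
grip_force: 0.0
```

Call:
step_arm([
  [[-5,36,0,0,0,-0.06],[-10,72,0,0,0,-0.12],[-15,105,0,0,0,-0.17],[-19,135,0,0,0,-0.21],[-22,153,0,0,0,-0.238],[-24,159,0,0,0,-0.238],[-24,159,0,0,0,-0.238],[-24,159,0,0,0,-0.238],[-24,159,0,0,0,-0.238]],
])

```text
time: 8.12
tool_pos: [429.7, 178.6, 279.5]
tcp_rot: [-179.9, 0.0, 102.8]
ft_force: [-0.1, 0.1, -1.3]
finger_gap: 42.7
grip_force: 0.0
```

Run:
```python
from h import *
f=snap("wrist");q=r.sense();print(q["time"],q["tool_pos"],q["tcp_rot"],q["finger_gap"],f["eye"],f["attitude"])
cv2.imwrite("pics/w3.png",f["img"])
h=cv2.cvtColor(f["img"],cv2.COLOR_BGR2HSV);H,S,V=cv2.split(h)
m=(((H<6)|(H>174))&(S>140)&(V>60)).astype(np.uint8)*255
c=max(cv2.findContours(m,cv2.RETR_EXTERNAL,cv2.CHAIN_APPROX_NONE)[0],key=cv2.contourArea)
(u,v),wh,an=cv2.minAreaRect(c);b=cv2.boxPoints(((u,v),wh,an));print(u,v,wh,an)
print(onz(f,[(u,v)],193)); P=onz(f,c.reshape(-1,2),193)[:,:2].astype(np.float32);print(cv2.minAreaRect(P))
s=snap("side");m=None
```

```text
8.1667 [429.81301771 178.53828336 279.77734785] [-1.79948783e+02  2.30856719e-02  1.02722305e+02] 42.746673373428436 [411.53939233 255.07494027 400.7044258 ] [-17.90405404   0.13567984  12.80515901]
297.8985290527344 239.98294067382812 (17.0482177734375, 154.09249877929688) 0.46580907702445984
[[439.90616373 173.11116582 193.        ]]
((440.59228515625, 169.43565368652344), (10.156445503234863, 101.80683898925781), 12.878484725952148)
```

View pics/w3.png

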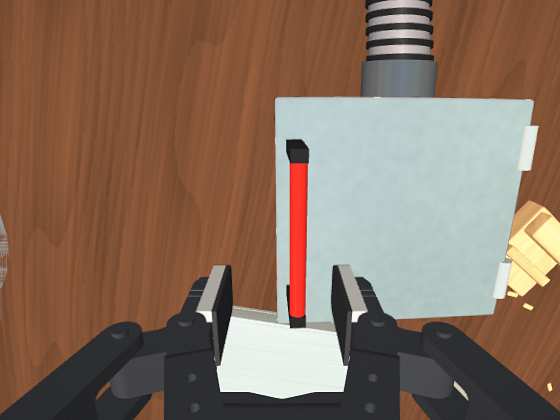

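Wrist view: bar vertical in the picture, (298,163)–(297,317), lying between the open fingers' columns. The side estimate disagrees by ~15 mm along the bar, so I'll cross-check.

Run:
```python
from h import *
s=snap("side");t=snap("top");w=snap("wrist")
for nm,f,img in(("side",s,cv2.imread("pics/side0.png")),("top",t,cv2.imread("pics/top0.png")),("wrist",w,w["img"])):
    H,S,V=cv2.split(cv2.cvtColor(img,cv2.COLOR_BGR2HSV))
    m=(((H<8)|(H>172))&(S>140)&(V>60)).astype(np.uint8)*255
    x0,x1,y0,y1={"side":(140,200,135,178),"top":(140,225,255,278),"wrist":(0,560,0,420)}[nm]
    o=np.zeros_like(m);o[y0:y1,x0:x1]=m[y0:y1,x0:x1]
    c=max(cv2.findContours(o,cv2.RETR_EXTERNAL,cv2.CHAIN_APPROX_NONE)[0],key=cv2.contourArea)
    b=cv2.boxPoints(cv2.minAreaRect(c)); b=b[np.argsort(b[:,0] if nm!="wrist" else b[:,1])]
    e=np.array([b[:2].mean(0),b[2:].mean(0)]);P=onz(f,e,192);print(nm,e.round(1).tolist(),P.round(1).tolist(),P.mean(0).round(1),np.linalg.norm(P[0]-P[1]))
    print([x.tolist() for x in proj(f,[[440,187,192],[440,170,192]]).round(0)])
```

```text
side [[154.1999969482422, 145.6999969482422], [179.5, 164.60000610351562]] [[429.3, 235.1, 192.0], [450.3, 137.6, 192.0]] [439.8 186.4 192. ] 99.68022429058531
[[167.0, 155.0], [170.0, 159.0]]
top [[158.8000030517578, 270.0], [202.0, 260.1000061035156]] [[426.5, 224.6, 192.0], [451.1, 129.5, 192.0]] [438.8 177.  192. ] 98.2772390164024
[[176.0, 264.0], [184.0, 265.0]]
wrist [[297.5, 162.89999389648438], [296.29998779296875, 316.0]] [[429.2, 218.9, 192.0], [452.3, 119.6, 192.0]] [440.7 169.2 192. ] 101.92303427699612
[[303.0, 218.0], [296.0, 244.0]]
```

Three views intersect at about (438,174,204): the bar is ~12 mm higher than the shut value (flap probably slightly ajar). Descend and grip lightly.

Call:
step_arm([
  [[9,-6,-10,0,0,0],[9,-6,-30,0,0,0],[9,-6,-50,0,0,0],[9,-6,-65,0,0,0],[9,-6,-73,0,0,0],[9,-6,-73,0,0,0],[9,-6,-73,0,0,0]],
])

```text
time: 8.95
tool_pos: [438.7, 173.3, 207.1]
tcp_rot: [-180.0, 0.0, 102.8]
ft_force: [0.3, 0.9, 1.0]
finger_gap: 42.6
grip_force: 0.0
```

Call:
step_arm([
  [[0,0,0,0,0,0],[0,0,0,0,0,0],[0,0,0,0,0,0],[0,0,0,0,0,0],[0,0,0,0,0,0],[0,0,0,0,0,0],[0,0,0,0,0,0],[0,0,0,0,0,0]],
], fingers=1, newtons=25)

```text
time: 9.62
tool_pos: [440.2, 174.0, 208.6]
tcp_rot: [179.8, -0.0, 102.8]
ft_force: [6.1, 0.1, -2.3]
finger_gap: 8.6
grip_force: 26.6
```

Run:
```python
from h import *
q=r.sense();print(q["time"],q["tool_pos"],q["finger_gap"],q["ft_force"],q["wrist_torque"])
f=snap("side");cv2.imwrite("pics/s2.png",cv2.resize(f["img"][90:240,90:290],(800,600),interpolation=cv2.INTER_CUBIC))
```

```text
9.6167 [440.18751092 174.01871489 208.58002364] 8.6133392469973 [ 6.13705384  0.09534387 -2.25433361] [ 0.14718604 -0.86333559  0.02556488]
```

View pics/s2.png

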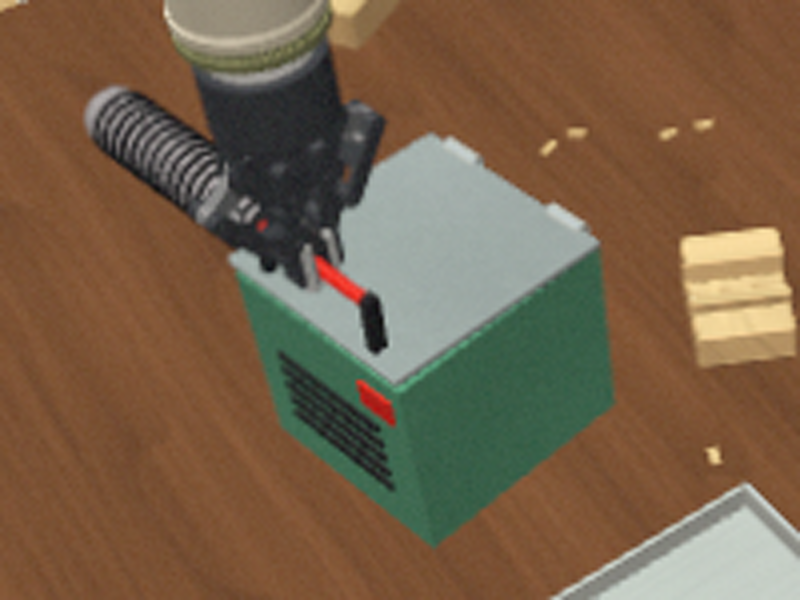

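The bar is gripped near its middle, but the flap looks shut, so the bar may be near the fingertips; regrip 8 mm deeper (clear of the plate either way).

Call:
step_arm([
  [[1,0,0,0,0,0],[2,0,0,0,0,0],[2,0,0,0,0,0],[2,0,-4,0,0,0],[2,0,-8,0,0,0],[2,0,-8,0,0,0]],
], fingers=0.4)

```text
time: 10.17
tool_pos: [440.0, 173.5, 198.0]
tcp_rot: [-179.9, 0.0, 102.8]
ft_force: [0.2, 0.0, -0.5]
finger_gap: 25.5
grip_force: 0.0
```

Call:
step_arm([
  [[0,0,0,0,0,0],[0,0,0,0,0,0],[0,0,0,0,0,0],[0,0,0,0,0,0],[0,0,0,0,0,0],[0,0,0,0,0,0]],
], fingers=1, newtons=30)

```text
time: 10.67
tool_pos: [440.4, 173.6, 199.0]
tcp_rot: [-180.0, 0.0, 102.8]
ft_force: [-0.4, 0.2, -3.2]
finger_gap: 8.9
grip_force: 29.1
```

Call:
step_arm([
  [[2,0,6,0,0,0],[4,1,14,0,0,0],[9,2,27,0,0,0],[16,4,40,0,0,0],[23,5,52,0,0,0],[32,7,64,0,0,0],[41,9,74,0,0,0],[41,9,74,0,0,0]],
])

```text
time: 11.33
tool_pos: [485.1, 183.8, 274.2]
tcp_rot: [179.6, -0.1, 102.8]
ft_force: [15.3, 6.9, -15.5]
finger_gap: 8.6
grip_force: 30.0
```

Run:
```python
from h import *
q=r.sense();print(q["time"],q["tool_pos"],q["finger_gap"],q["ft_force"],q["wrist_torque"])
f=snap("side");cv2.imwrite("pics/s3.png",cv2.resize(f["img"][60:240,80:320],(800,600),interpolation=cv2.INTER_CUBIC))
```

```text
11.3333 [485.12866747 183.80478028 274.22590229] 8.554288615527666 [ 15.34712752   6.85449143 -15.45861325] [ 1.01449043 -2.38363313 -0.01519054]
```

View pics/s3.png

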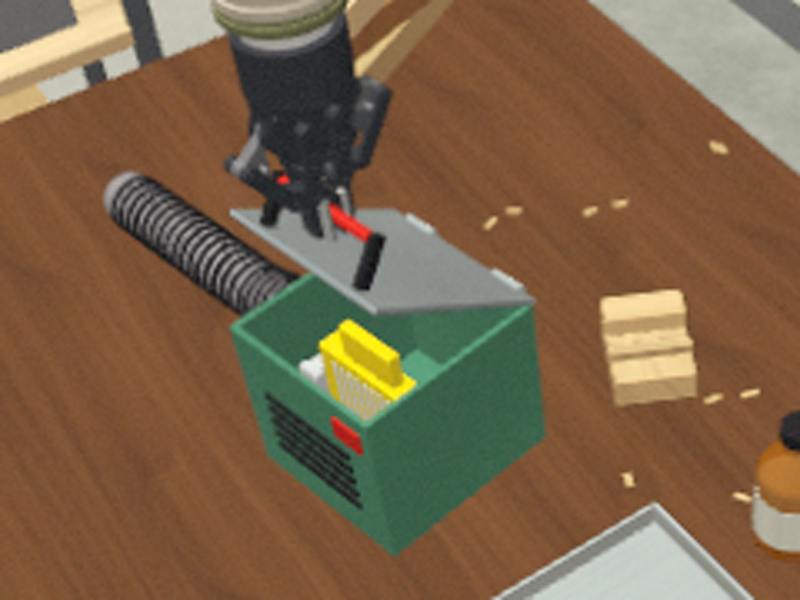

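Flap rising to about 30° with the cassette visible inside; a radial pull of 20 N says my arc is ~3 mm too wide — correct it and continue.

Call:
step_arm([
  [[3,1,0,0,0,0],[11,3,7,0,0,0],[22,5,15,0,0,0],[34,8,23,0,0,0],[46,11,29,0,0,0],[59,14,34,0,0,0],[71,17,38,0,0,0],[71,17,38,0,0,0]],
])

```text
time: 12.05
tool_pos: [554.6, 200.1, 314.6]
tcp_rot: [179.8, -0.0, 102.8]
ft_force: [-1.0, -0.1, 8.2]
finger_gap: 8.8
grip_force: 31.0
```

Call:
step_arm([
  [[14,3,5,0,0,0],[29,6,7,0,0,0],[43,10,8,0,0,0],[57,13,7,0,0,0],[71,16,5,0,0,0],[84,19,2,0,0,0],[98,22,-2,0,0,0],[111,25,-7,0,0,0],[113,26,-9,0,0,0],[113,26,-9,0,0,0]],
])

```text
time: 12.88
tool_pos: [667.5, 226.1, 304.0]
tcp_rot: [179.8, -0.0, 102.8]
ft_force: [4.5, 1.4, 3.2]
finger_gap: 8.8
grip_force: 30.1
```

Run:
```python
from h import *
q=r.sense();print(q["time"],q["tool_pos"],q["finger_gap"],q["ft_force"],q["wrist_torque"],q["joint_pos"])
f=snap("side");cv2.imwrite("pics/s4.png",cv2.resize(f["img"][40:240,80:347],(800,600),interpolation=cv2.INTER_CUBIC))
```

```text
12.8833 [667.48990039 226.14330204 304.04376717] 8.822914199756024 [4.52955558 1.42773952 3.22178744] [ 0.24006882 -0.6937668   0.0706301 ] [ 1.45509977e+01  2.30938608e+01  6.16639778e+01 -1.95161184e-03
  9.50068861e+01  1.77237064e+00]
```

View pics/s4.png

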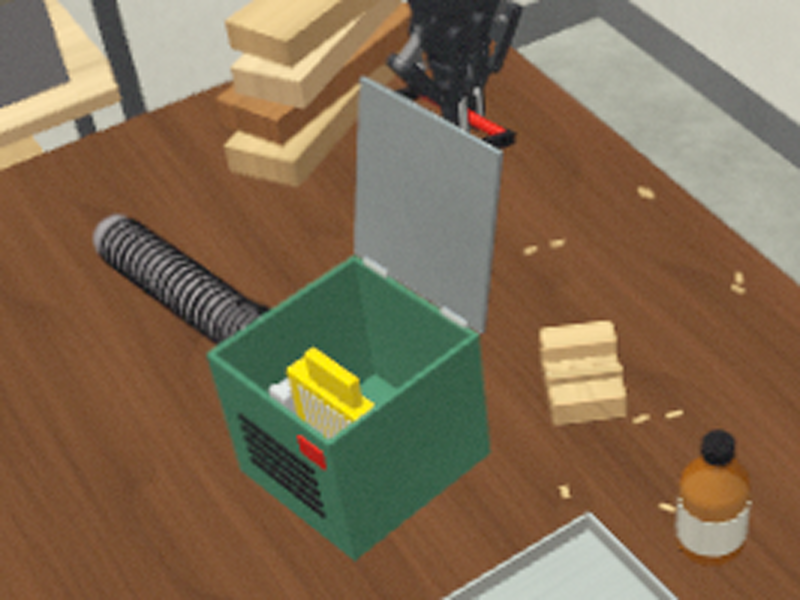

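Flap stands past upright (~100°). Release slightly, rise clear, and go above the cassette.

Call:
step_arm([
  [[0,0,0,0,0,0],[0,0,0,0,0,0],[0,0,0,0,0,0],[0,0,0,0,0,0],[0,0,10,0,0,0],[0,0,35,0,0,0],[0,0,65,0,0,0],[0,0,95,0,0,0],[0,0,100,0,0,0]],
], fingers=0.42)

```text
time: 13.68
tool_pos: [666.3, 225.8, 410.6]
tcp_rot: [179.5, -0.0, 102.8]
ft_force: [0.8, -0.1, 1.6]
finger_gap: 25.1
grip_force: 0.0
```

Call:
step_arm([
  [[-20,-5,0,0,0,0],[-55,-13,0,0,0,0],[-90,-21,0,0,0,0],[-125,-29,0,0,0,0],[-155,-36,-10,0,0,0],[-167,-39,-40,0,0,0],[-167,-39,-75,0,0,0],[-167,-39,-105,0,0,0],[-167,-39,-122,0,0,0],[-167,-39,-122,0,0,0],[-167,-39,-122,0,0,0]],
], fingers=0)

```text
time: 14.6
tool_pos: [498.1, 186.5, 280.3]
tcp_rot: [-179.9, 0.0, 102.8]
ft_force: [0.8, -0.2, 0.1]
finger_gap: 43.0
grip_force: 0.0
```

Run:
```python
from h import *
q=r.sense();print(q["time"],q["tool_pos"],q["tcp_rot"])
for nm in("wrist","top","side"):
    f=snap(nm);cv2.imwrite("pics/%s5.png"%nm,f["img"])
    H,S,V=cv2.split(cv2.cvtColor(f["img"],cv2.COLOR_BGR2HSV))
    m=((H>22)&(H<35)&(S>170)&(V>120)).astype(np.uint8)*255
    if nm!="wrist": m[:,240:]=0
    for c in cv2.findContours(m,cv2.RETR_EXTERNAL,cv2.CHAIN_APPROX_NONE)[0]:
        if cv2.contourArea(c)>30:
            P=onz(f,c.reshape(-1,2),136)[:,:2].astype(np.float32);print(nm,cv2.boundingRect(c),cv2.contourArea(c),cv2.minAreaRect(P))
```

```text
14.6 [498.14269786 186.52269244 280.33324187] [-1.79913675e+02  5.75044354e-03  1.02777246e+02]
wrist (265, 116, 30, 133) 3601.0 ((493.1941833496094, 197.5734100341797), (20.923511505126953, 100.52710723876953), 13.215099334716797)
side (176, 156, 28, 24) 315.0 ((479.27630615234375, 170.65380859375), (95.26617431640625, 57.62080383300781), 80.0612564086914)
```

View pics/wrist5.png

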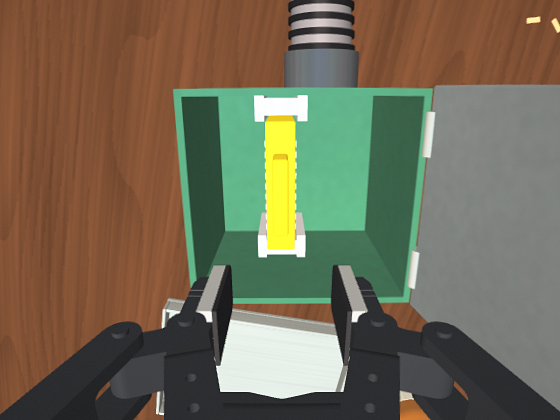

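Wrist view: cassette in the box, tab top about columns 273–289, rows 157–249; flap stays open at right. Compute the tab centre.

Run:
```python
from h import *
f=snap("wrist");q=r.sense();p=q["tool_pos"]
im=f["img"]
for row in(170,200,230): print(row,[tuple(map(int,im[row,c])) for c in range(262,300,2)])
print([ (r_,tuple(map(int,im[r_,281]))) for r_ in range(112,256,4)])
for px,z in(((281,157),136),((281,249),136),((281,203),136),((280,118),105),((304,96),5)): print(px,z,onz(f,[px],z)[0].round(1))
c,s=np.cos(np.radians(12.8)),np.sin(np.radians(12.8))
for o in(0,): print(proj(f,[p+np.array([c*u,s*u,0])*1.0 +np.array([0,0,136-p[2]]) for u in(-6,0,6)]).round(1), proj(f,[p]).round(1))
```

```text
170 [(124, 178, 160), (58, 255, 255), (59, 255, 255), (50, 251, 254), (51, 254, 255), (55, 255, 255), (56, 255, 255), (56, 255, 255), (52, 255, 255), (54, 255, 255), (51, 255, 255), (31, 192, 227), (57, 255, 255), (56, 255, 255), (46, 255, 255), (164, 190, 136), (138, 183, 99), (139, 184, 99), (138, 183, 98)]
200 [(143, 185, 109), (45, 255, 255), (56, 255, 255), (57, 255, 255), (48, 255, 255), (53, 255, 255), (54, 255, 255), (50, 255, 255), (53, 255, 255), (51, 255, 255), (51, 255, 255), (34, 211, 240), (55, 255, 255), (53, 255, 255), (41, 255, 255), (158, 189, 120), (142, 187, 101), (142, 188, 102), (143, 188, 103)]
230 [(193, 193, 202), (36, 255, 255), (49, 255, 255), (54, 255, 255), (45, 254, 255), (53, 255, 255), (49, 255, 255), (51, 255, 255), (52, 254, 255), (50, 254, 255), (49, 255, 255), (36, 219, 245), (51, 255, 255), (50, 255, 255), (42, 255, 255), (189, 185, 194), (191, 195, 204), (190, 195, 204), (191, 196, 204)]
[(112, (254, 253, 252)), (116, (22, 198, 231)), (120, (35, 207, 239)), (124, (59, 255, 255)), (128, (61, 255, 255)), (132, (62, 255, 255)), (136, (59, 255, 255))
[... 204 characters left out ...]
5)), (176, (55, 255, 255)), (180, (54, 255, 255)), (184, (52, 255, 255)), (188, (53, 255, 255)), (192, (53, 255, 255)), (196, (53, 255, 255)), (200, (52, 255, 255)), (204, (53, 255, 255)), (208, (51, 255, 255)), (212, (51, 255, 255)), (216, (52, 255, 255)), (220, (51, 255, 255)), (224, (48, 255, 255)), (228, (49, 255, 255)), (232, (49, 255, 255)), (236, (51, 255, 255)), (240, (53, 255, 255)), (244, (52, 255, 255)), (248, (189, 252, 254)), (252, (248, 250, 245))]
(281, 157) 136 [491.6 218.6 136. ]
(281, 249) 136 [507.8 147.5 136. ]
(281, 203) 136 [499.4 184.4 136. ]
(280, 118) 105 [485.2 243.6 105. ]
(304, 96) 5 [505.9 264.5   5. ]
[[274.3 200. ]
 [282.3 200. ]
 [290.2 200. ]] [[284.1 308.7]]
```

Call:
step_arm([
  [[-1,1,-20,0,0,0],[-1,1,-50,0,0,0],[-1,1,-80,0,0,0],[-1,1,-105,0,0,0],[-1,1,-125,0,0,0],[-1,1,-137,0,0,0],[-1,1,-143,0,0,0],[-1,1,-147,0,0,0],[-1,1,-147,0,0,0],[-1,1,-147,0,0,0]],
])

```text
time: 15.63
tool_pos: [498.6, 188.0, 134.8]
tcp_rot: [179.9, -0.0, 102.8]
ft_force: [-0.1, 0.8, 0.5]
finger_gap: 42.6
grip_force: 0.0
```

Call:
step_arm([
  [[0,0,0,0,0,0],[0,0,0,0,0,0],[0,0,0,0,0,0],[0,0,0,0,0,0],[0,0,0,0,0,0],[0,0,0,0,0,0],[0,0,0,0,0,0],[0,0,0,0,0,0]],
], fingers=1, newtons=50)

```text
time: 16.3
tool_pos: [498.2, 187.8, 134.4]
tcp_rot: [179.9, -0.0, 102.8]
ft_force: [-1.2, -0.1, 5.9]
finger_gap: 11.2
grip_force: 50.1
```

Call:
step_arm([
  [[0,0,5,0,0,0],[0,0,15,0,0,0],[0,0,30,0,0,0],[0,0,45,0,0,0],[0,0,60,0,0,0],[0,0,75,0,0,0],[0,0,75,0,0,0]],
])

```text
time: 16.88
tool_pos: [499.4, 188.2, 212.5]
tcp_rot: [179.7, -0.0, 102.8]
ft_force: [1.1, 0.3, -1.0]
finger_gap: 10.9
grip_force: 49.0
```

Call:
step_arm([
  [[0,0,10,0,0,0],[0,0,30,0,0,0],[0,0,50,0,0,0],[0,0,70,0,0,0],[0,0,90,0,0,0],[0,0,105,0,0,0],[0,0,110,0,0,0],[0,0,110,0,0,0]],
])

```text
time: 17.55
tool_pos: [498.1, 187.8, 319.4]
tcp_rot: [179.9, -0.0, 102.8]
ft_force: [-0.3, 0.2, -2.6]
finger_gap: 11.2
grip_force: 49.0
```

Call:
step_arm([
  [[0,-5,0,0,0,0.03],[1,-18,0,0,0,0.1],[2,-35,0,0,0,0.19],[4,-54,0,0,0,0.29],[5,-74,0,0,0,0.39],[7,-94,0,0,0,0.49],[8,-114,0,0,0,0.59],[10,-134,0,0,0,0.69],[12,-154,0,0,0,0.79],[13,-174,0,0,0,0.89],[15,-194,0,0,0,0.99],[16,-214,0,0,0,1.09]],
])

```text
time: 18.55
tool_pos: [512.9, -27.2, 316.0]
tcp_rot: [-180.0, -0.2, 165.5]
ft_force: [0.6, 1.5, -2.3]
finger_gap: 11.1
grip_force: 48.9
```

Call:
step_arm([
  [[2,-20,0,0,0,0.1],[3,-38,0,0,0,0.19],[4,-52,-10,0,0,0.26],[5,-60,-30,0,0,0.292],[5,-60,-50,0,0,0.292],[5,-60,-70,0,0,0.292],[5,-60,-88,0,0,0.292],[5,-60,-102,0,0,0.292],[5,-60,-110,0,0,0.292],[5,-60,-110,0,0,0.292],[5,-60,-110,0,0,0.292]],
])

```text
time: 19.47
tool_pos: [518.0, -86.1, 207.4]
tcp_rot: [180.0, -0.1, -178.0]
ft_force: [0.3, 0.1, -1.6]
finger_gap: 10.9
grip_force: 48.9
```

Run:
```python
from h import *
q=r.sense();print(q["time"],q["tool_pos"],q["tcp_rot"],q["finger_gap"],q["ft_force"])
f=snap("top");g=snap("side");w=snap("wrist")
o=np.zeros((600,800,3),np.uint8)
o[:300,:400]=cv2.resize(f["img"][170:305,130:310+0],(400,300));o[:300,400:]=cv2.resize(g["img"][100:310,130:410],(400,300));o[300:,200:600]=cv2.resize(w["img"],(400,300))
cv2.imwrite("pics/f6.png",o)
def tray(img,f):
    H,S,V=cv2.split(cv2.cvtColor(img,cv2.COLOR_BGR2HSV))
    m=np.zeros(H.shape,np.uint8);k=((S<75)&(V>95));m[190:292,258:335]=k[190:292,258:335]*255
    c=max(cv2.findContours(m,cv2.RETR_EXTERNAL,cv2.CHAIN_APPROX_NONE)[0],key=cv2.contourArea)
    return cv2.minAreaRect(onz(f,c.reshape(-1,2),25)[:,:2].astype(np.float32))
print(tray(cv2.imread("pics/top0.png"),f))
# tray rim bounds along both axes per-corner
for nm,ff in(("top",f),("side",g)):
    print(nm,proj(ff,[[519+a*120*np.cos(.035)-b*85*np.sin(.035),-86+a*120*np.sin(.035)+b*85,25] for a,b in((-1,-1),(-1,1),(1,1),(1,-1))]).round(0).tolist())
    H,S,V=cv2.split(cv2.cvtColor(ff["img"],cv2.COLOR_BGR2HSV))
    m=((H>20)&(H<35)&(S>150)&(V>90)).astype(np.uint8)*255; m[:,340:]=0
    for c in cv2.findContours(m,cv2.RETR_EXTERNAL,cv2.CHAIN_APPROX_NONE)[0]:
        if cv2.contourArea(c)>25: print(nm,cv2.boundingRect(c),cv2.minAreaRect(c))
```

```text
19.4667 [518.03785914 -86.12882326 207.35791492] [ 1.79966380e+02 -1.15075313e-01 -1.78039494e+02] 10.892955860967138 [ 0.31849212  0.10269217 -1.59504745]
((518.6854248046875, -85.7071533203125), (244.33082580566406, 176.3647003173828), 2.6776020526885986)
top [[329.0, 285.0], [264.0, 286.0], [264.0, 196.0], [326.0, 196.0]]
side [[237.0, 306.0], [198.0, 256.0], [277.0, 210.0], [319.0, 253.0]]
side (231, 203, 48, 53) ((254.78192138671875, 224.8466796875), (38.64860916137695, 58.21713638305664), 58.73626708984375)
```

View pics/f6.png

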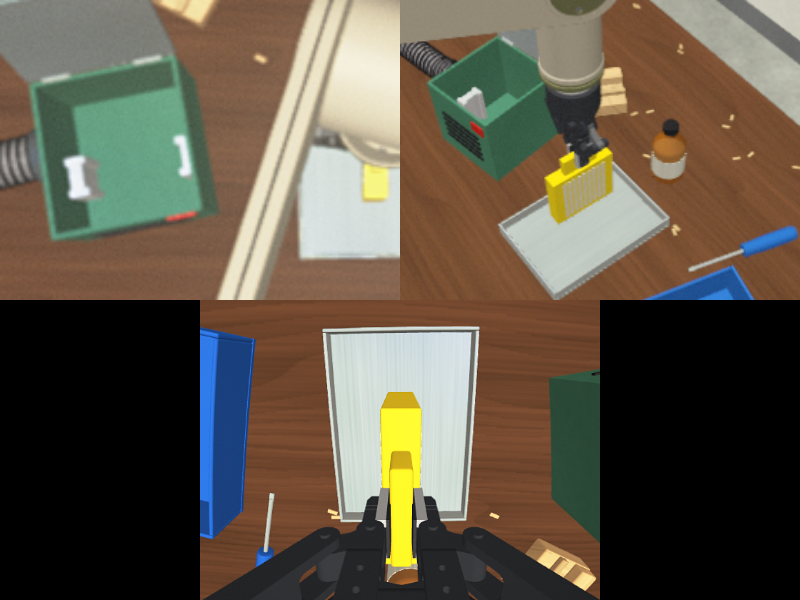

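Wrist view: cassette centred across the tray (cols 381–421 within 323–478), sides parallel; side view shows it upright over the tray. A last check lengthwise.

Run:
```python
from h import *
w=snap("wrist");print(onz(w,[(197,308),(372,308),(172,41),(389,39)],25).round(1).tolist(), onz(w,[(197,308),(372,308),(172,41),(389,39)],25).mean(0))
print("cassette body near top edge",onz(w,[(281,150)],180).round(1),"tab near top edge",onz(w,[(281,228),(281,212)],211).round(1))
q=r.sense();print(q["time"],q["tool_pos"],q["tcp_rot"])
```

```text
[[640.1, -163.7, 25.0], [634.2, 4.2, 25.0], [404.3, -175.4, 25.0], [397.0, -8.2, 25.0]] [518.9038738  -85.78222586  25.        ]
cassette body near top edge [[462.6 -89.  180. ]] tab near top edge [[484.7 -88.2 211. ]
 [478.9 -88.4 211. ]]
19.6667 [519.37732179 -86.48457962 209.57891063] [-1.79964646e+02  1.15733411e-01 -1.78037531e+02]
```

Call:
step_arm([
  [[1,0,0,0,0,0],[1,0,0,0,0,0],[1,0,0,0,0,0],[1,0,0,0,0,0],[1,0,0,0,0,0],[1,0,0,0,0,0],[1,0,0,0,0,0],[1,0,0,0,0,0]],
])

```text
time: 20.33
tool_pos: [519.7, -86.3, 208.3]
tcp_rot: [-180.0, -0.0, -178.0]
ft_force: [0.4, -0.2, -2.8]
finger_gap: 10.8
grip_force: 48.9
```

```bash
python3 -c "
from h import *
print(r.sense()['tool_pos']); print(r.hand_in())"
```

```text
[519.67294939 -86.33049309 208.2755216 ]
the job is handed in; nothing more can be done
None
```

Job handed in at about 20 s: the knob is in the tote, the flap stands open at roughly 100°, and the cassette is held upright over the tray's middle, lengthwise, with its underside about 8 cm above the bench (computed from tool height); the hand-in gave no verdict.

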